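# Switch off the fabric shaver and cap its head

### The job

Switch off the fabric shaver in its charging cradle: with a fingertip in the slot on its handle, press on the recessed slide plate and drag it all the way back, away from the round shaving head, without pressing hard. Then set the loose blue cap over the steel rim of the shaving head so that it sits fully down and level, and let go. Leave the blue thread spool standing where it is.

Things in the scene. Friction and masses are not known exactly. Their poses are not given: they have to be found in the camera images.
- shaver: White fabric shaver in a grey charging cradle, 206 x 80 mm, fixed. Origin: centre of the underside, on the desk; x runs along the handle from tail to round head, z up. Handle: x = -100 to 28 mm, 62 mm wide, flat top at z = 43 mm. Head centre x = 64 mm: white shoulder, radius 37 mm, up to z = 45 mm, then a steel rim, radius 28 mm, up to z = 60 mm. Fingers pressing it with over 35 N are too hard.
- shaver_switch (a joint): Slide switch, in m: 0 = off (at its stop towards the tail, red dot), 0.022 = fully on (towards the head, green dot); moves along the shaver's x, stays where left. Its flat rigid black plate always fills the slot's floor and has no edge to push on: it moves only by friction under a fingertip pressed on it. It resists with 4 N; pressed with less than about 8 N the fingertip may slip.
- switch_pad (a point): Middle of the orange ribbed patch (18 x 24 mm) painted on the slide plate, but taken at the height of the handle's top (43 mm above the desk): the plate itself lies 4 to 8 mm below this point, a different depth each time, to be felt. The point moves along the slot with the plate. Any part of the plate in the slot may be pressed. Axes as the shaver's.
- slot_mid (a point): Middle of the slot's mouth, at the handle's top, 43 mm above the desk. The slot is 70 mm long along the shaver's x and 34 mm wide; its floor is the slide plate, which lies 4 to 8 mm below this point, a different depth each time. Axes as the shaver's.
- head_rim (a point): Centre of the flat top of the head's steel rim, 60 mm above the desk. Axes as the shaver's.
- cap: Loose round blue cap, 40 to 85 g, standing on the desk rim down: skirt 68 mm outer, 61 mm inner diameter, 17 mm high, 13 mm deep inside; on top a round central grip 32 to 34 mm in diameter, from 17 to 41 mm height. Origin: centre of the skirt's lower edge; z up. Seated, its ceiling rests on the steel rim, so its origin is 13 mm below point head_rim.
- cap_grip (a point): Point on the axis of the cap's grip, 30 mm above the cap's lower edge. Beware of the large computer monitor that stands on the right side of the desk: an arm that starts at the right should first draw in towards its base before it swings to the middle.
- spool: Wooden thread spool with blue thread, 32 mm in diameter, 40 mm tall, standing loose on the desk; origin at the centre of its underside. A bystander, not to be shifted by 20 mm or more.
Things that resemble listed ones, but are neither listed nor needed, are in the scene too. There is more than one size of the cap; the job needs the smaller.

How it is judged:
By the outcome, as a careful person would: the job done as asked, in the order asked, and still so for the second after the job is handed in, with the robot touching nothing.
It also fails if it takes over 64 s, if anything falls off the work surface, if the arm or the gripper's body presses on something with over 40 N, if the wrist force passes 120 N, or if a joint passes its speed limit or range.

### The arm

A 6-joint arm with a two-finger parallel gripper is mounted at the origin on a cart in front of the work surface, level with it; the furniture and walls round the work are solid. World frame = base frame: x ahead of the robot, y to its left, z up, the work surface at z = 0. Lengths are in mm, angles in rad, forces in N, time in s.
With the tool pointing down it reaches from about 400 to 825 mm from the base axis. Payload 7 kg.
Tool frame: the origin (TCP) lies between the finger pads; the fingertips stand 19 mm ahead of it and the grasp point (between the pads) is the TCP (robot.finger_overhang is the distance from the TCP to the fingertips, in mm); y points along the fingers, x is the direction in which the jaws open and shut, and the axes are right-handed (so a half turn about y gives the same grasp; the last joint's range is limited). The gripper opens to 85 mm and grips with 20 to 120 N. Pads are 22 mm wide; open, the fingers measure 114 mm over their backs; the gripper's body (76 mm by 85 mm) begins 54 mm behind the grasp point. The pads swing forward as they close: fully open they stand 13 mm farther back than shut.
Start: joints at [-0.899, 0.359, 0.012, 0, -1.224, -0.288], TCP at [252.724, -625.88, 250.302] pointing down, gripper open.
Joint ranges: [-3.07, 3.07], [-1.43, 2.12], [-1.02, 1.25], [-3.03, 1.67], [-3.05, -0], [-3.03, 3.03]. Speed limits (rad/s): [2.39, 2.39, 3.01, 3.14, 3.14, 3.14].

### API

Orientations are given as a 3x3 rotation matrix whose columns are the frame's x, y, z axes.
In Python, from station import sensors, optics, robot gives the robot as it stands. The module is installed in compiled form; this text tells all that it offers.
- The arm moves only by the shell command python3 -m creep 'ROWS'. ROWS is JSON, a list of rows, each a list of 5 numbers: the shift along the tool's x, y, z in m, then the turn about the tool's y in degrees, then the opening, from -1 (shut) to 1 (fully open). A call has 1 to 5 rows; each row shifts and turns the commanded pose from where the row before left it, along the tool's axes as they then stand; what a row does not reach is not made up. A row lasts 1/8 s, in which the tool goes at most 62.5 mm and 10.7 degrees, less where a joint would pass 70% of its speed; a pose out of reach is approached as far as the arm can. A call is refused whole if a number of a shift passes 0.0625 or a number of a turn 10.7, either way. A call with a gripper value outside its range is refused whole. The fingers move at their own pace and stop on an object; the grip force is fixed at half the most. Time passes only in rows, so rows that do not move let the fingers close. It gives the time, the measured TCP pose, the force and the opening at its end, in the units of the state.
- sensors.sense(): the state, without advancing time (a new reading comes with each control period).
- optics.grab_frame(name): name is "scene" or "top"; returns a dict with "image" (480x640x3 uint8, red, green, blue), "camera_matrix" (3x3 intrinsics, pixels), "dist" ([k1, k2, p1, p2, k3] as OpenCV has them; the pictures are not rectified), "position" and "rotation" of the camera in the world. Camera axes: x right, y up, looking along -z (the intrinsics and any distortion apply to the point x, -y, -z); pixel columns grow to the right and rows downward; lengths in mm; the calibration is good to about 2 mm. A picture is of the moment at which its call begins. There is no depth.
- robot.hand_in(): hands the job in, once; it reports no verdict.
The state is a dict: "t": time; "joint_pos": joint angles; "dq": joint speeds; "effort": joint torques, N m; "tool_pos": TCP position; "eef_rot": TCP orientation; "force": force on the tool from outside, world axes, zero at the start; "wrist_torque": the same for the moment, N m; "width": finger opening in mm.
Only numpy, scipy, OpenCV 4.12 (cv2) and the standard library are available. Lean on these libraries where they do the work, as an engineer would, in place of code of your own. Each camera call takes 0.05 s, during which the arm holds its last target.

## Working session

There is one attempt and no reset: what is moved stays moved. The work goes in short steps, Python scripts to look and compute and a shell command to move; the robot and the scene stay as the last step left them, time stands still between calls to the robot, and variables do not carry over. Pictures are saved under pics/ and viewed, and the job is handed in when it is done.

```bash
mkdir -p pics
cat > h.py <<'E'
import numpy as np, cv2
from station import sensors, optics, robot
def grab(n):
    return optics.grab_frame(n)
def pix2plane(f,u,v,z):
    K=np.array(f["camera_matrix"],float);d=np.array(f["dist"],float)
    p=cv2.undistortPoints(np.array([[[u,v]]],float),K,d)[0,0]
    R=np.array(f["rotation"]);c=np.array(f["position"],float)
    r=R@np.array([p[0],-p[1],-1.0]); return c+r*(z-c[2])/r[2]
def proj(f,P):
    K=np.array(f["camera_matrix"],float);d=np.array(f["dist"],float)
    R=np.array(f["rotation"]);c=np.array(f["position"],float)
    q=(np.atleast_2d(P)-c)@R; q=q*[1,-1,-1]
    return cv2.projectPoints(q,np.zeros(3),np.zeros(3),K,d)[0][:,0]
def save(img,n): cv2.imwrite("pics/"+n,img[:,:,::-1])
E
python3 - <<'E'
from h import *
import pickle
for n in("scene","top"):
    f=grab(n);save(f["image"],n+"0.png");pickle.dump(f,open(n+"0.pkl","wb"))
    print(n,np.round(f["position"],0),np.round(f["rotation"],2).tolist(),np.round(f["dist"],3),f["camera_matrix"][0][0])
s=sensors.sense();print(s)
E
```

```text
scene [-256. -604.  615.] [[0.57, 0.41, -0.71], [-0.82, 0.27, -0.5], [-0.02, 0.87, 0.49]] [-0.063  0.     0.     0.     0.   ] 502.35544012696147
top [ 469.  -72. 1098.] [[0.01, 1.0, -0.08], [-1.0, 0.01, -0.0], [-0.0, 0.08, 1.0]] [0.017 0.    0.    0.    0.   ] 462.7808428624205
{'t': 0.1, 'joint_pos': array([-8.98900488e-01,  3.59299442e-01,  1.11287826e-02, -3.14607066e-04,
       -1.22407999e+00, -2.88096168e-01]), 'dq': array([-0.00094013, -0.00285282,  0.00371738,  0.00080699,  0.00035761,
        0.00026931]), 'effort': array([-2.60492983e-03, -5.84764659e+01,  2.94108403e+01,  6.95457548e+00,
       -3.16427409e-03,  9.08151378e-06]), 'tool_pos': array([ 252.5735297 , -625.52333651,  249.45703532]), 'eef_rot': array([[-3.74346574e-01, -6.73691033e-04, -9.27288622e-01],
       [ 9.27287688e-01,  1.32238394e-03, -3.74347158e-01],
       [ 1.47842590e-03, -9.99998899e-01,  1.29675504e-04]]), 'force': array([-0.11640935, -0.23281682,  0.35394671]), 'wrist_torque': array([ 0.00408683, -0.01183231, -0.01928212]), 'width': 85.05646400140424}
```

View pics/scene0.png

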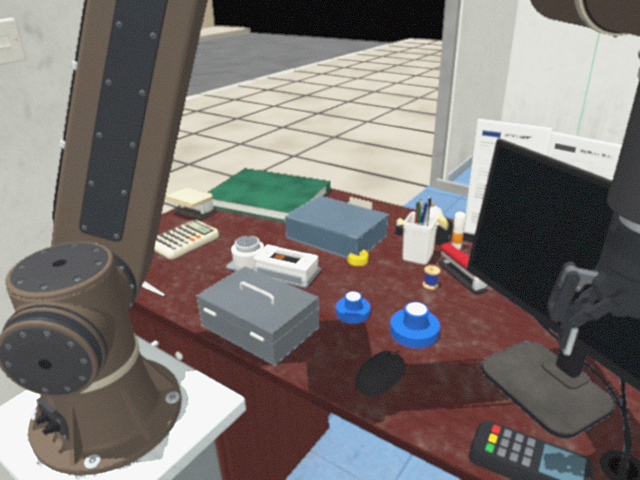

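View pics/top0.png

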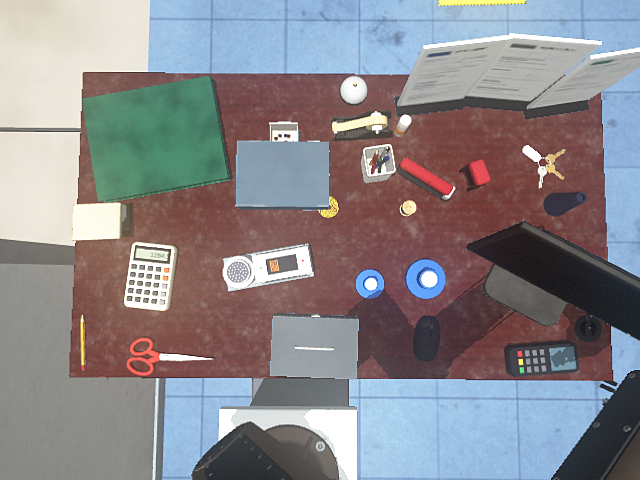

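Run:
```python
from h import *
import pickle
f=pickle.load(open("top0.pkl","rb"))
im=f["image"]
a=cv2.resize(im[230:310,215:325],None,fx=7,fy=7,interpolation=cv2.INTER_CUBIC);save(a,"shv.png")
b=cv2.resize(im[240:320,345:455],None,fx=7,fy=7,interpolation=cv2.INTER_CUBIC);save(b,"caps.png")
hsv=cv2.cvtColor(im,cv2.COLOR_RGB2HSV)
m=cv2.inRange(hsv,(100,120,80),(125,255,255))
m=m.copy(); m[:240]=0;m[320:]=0;m[:,:345]=0;m[:,455:]=0
n,l,s,c=cv2.connectedComponentsWithStats(m)
for i in range(1,n):
  if s[i,4]>50:
    pts=np.argwhere(l==i)[:,::-1].astype(np.int32)
    (x,y),r=cv2.minEnclosingCircle(pts);p=pix2plane(f,x,y,8);q=pix2plane(f,x+r,y,8)
    print(x,y,r,p,np.linalg.norm(p-q)*2,s[i])
```

```text
424.6440734863281 278.559326171875 20.415660858154297 [ 451.08891902 -316.7009839     8.        ] 95.37948149169922 [ 405  259   41   40 1048]
369.2433776855469 283.47344970703125 14.733723640441895 [ 438.72989648 -187.02236396    8.        ] 68.96339047572397 [355 269  29  30 555]
```

View pics/shv.png

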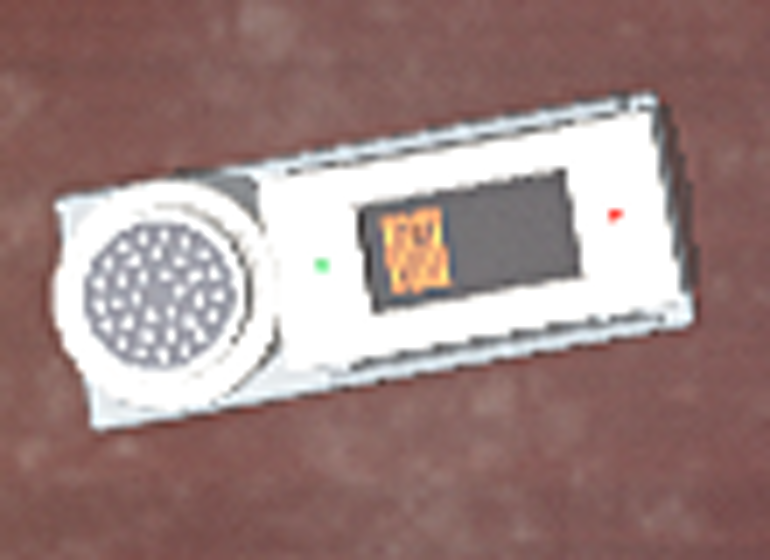

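View pics/caps.png

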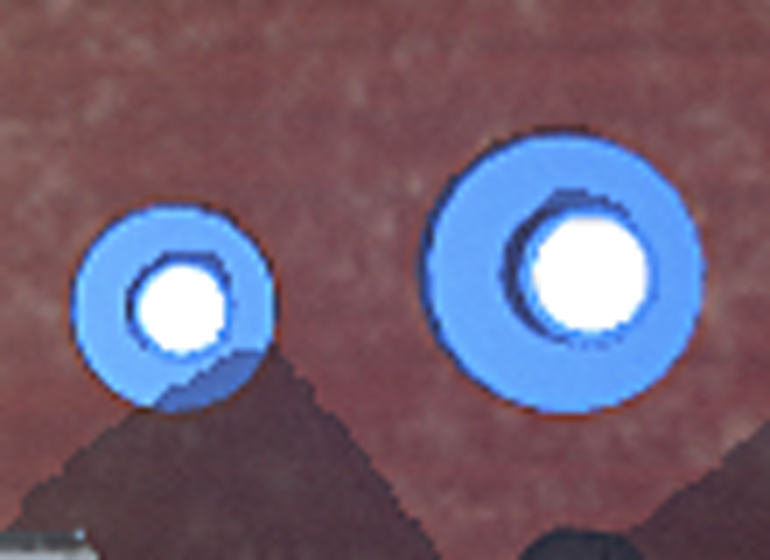

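Run:
```python
from h import *
import pickle
f=pickle.load(open("top0.pkl","rb"))
def c(X,Y,z,o=(215,230)): return pix2plane(f,(X+.5)/7-.5+o[0],(Y+.5)/7-.5+o[1],z)
co=[c(*p,43) for p in [(358,206),(565,170),(580,275),(376,312)]]
mid=np.mean(co,axis=0)
g=c(321,265,43);r=c(615,214,43);pad=c(415,249,37)
print("slot",mid,[np.linalg.norm(co[i]-co[i-1]) for i in range(4)])
a=co[0]+co[3]-co[1]-co[2];a/=np.linalg.norm(a);print("axis",a,(g-r)/np.linalg.norm(g-r),"dots",g,r,(g+r)/2)
h=c(161,294,60);print("head",h,"rel",(h-mid)@a, np.cross(a,h-mid)[2])
print("pad",pad,(pad-mid)@a)
print("tail corners",c(655,112,43),c(690,310,20))
o=(345,240)
print("capgrip",c(183,308,41,o),"skirt",c(175,308,17,o))
# scene checks
s=pickle.load(open("scene0.pkl","rb"))
P=np.array([h,mid,co[0],co[1],co[2],co[3],c(183,308,41,o),c(175,308,17,o)])
uv=proj(s,P);print(uv)
im=s["image"].copy()
big=cv2.resize(im[220:340,210:390],None,fx=4.4,fy=4.4,interpolation=cv2.INTER_CUBIC)
def circ(ctr,R,z):
    t=np.linspace(0,2*np.pi,60);return np.c_[ctr[0]+R*np.cos(t),ctr[1]+R*np.sin(t),0*t+z]
def dr(P,col):
    q=(proj(s,P)+.5-[210,220])*4.4; cv2.polylines(big,[q.astype(int).reshape(-1,1,2).astype(np.int32)],True,col,1)
dr(np.array(co),(255,0,255));dr(circ(h,28,60),(0,255,0));dr(circ(h,37,45),(255,255,0))
k=c(175,308,17,o);dr(circ(k,34,17),(255,255,0));dr(circ(c(183,308,41,o),16.5,41),(255,0,0))
save(big,"sc_chk.png")
```

```text
slot [482.57814372  15.75709011  43.        ] [np.float64(34.89832234179787), np.float64(68.28361047021933), np.float64(34.45715186867159), np.float64(67.20719185575251)]
axis [-0.18085962  0.98350892  0.        ] [-0.1769134   0.98422642  0.        ] dots [474.39496826  63.97277459  43.        ] [491.5297089  -31.35332328  43.        ] [482.96233858  16.30972566  43.        ]
head [464.76018505 112.69241348  60.        ] rel 98.5593045385945 -0.007564397370995124
pad [479.83038453  34.12238988  37.        ] 18.559394840254278
tail corners [524.82222365 -44.08753199  43.        ] [460.40098358 -55.637178    20.        ]
capgrip [ 439.43589699 -186.86484618   41.        ] skirt [ 438.75542253 -186.83003544   17.        ]
[[246.42904738 241.3917903 ]
 [284.94886151 256.43669022]
 [275.37938588 249.8377275 ]
 [302.22322331 255.87485099]
 [294.81030142 263.25219685]
 [267.81928701 257.09430392]
 [352.3931445  295.83160167]
 [351.99387094 305.8823859 ]]
```

View pics/sc_chk.png

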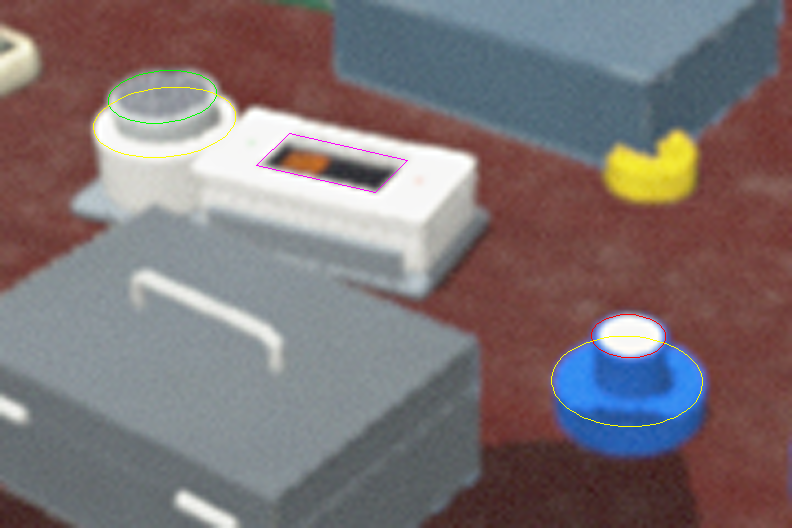

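```bash
cat >> h.py <<'E'
def to(*ws):
    s=sensors.sense();R=np.array(s["eef_rot"]);p=np.array(s["tool_pos"])
    print("t",round(s["t"],2),"tcp",np.round(p,1),"F",np.round(s["force"],1),"w",round(s["width"],1),"yaw x",round(np.degrees(np.arctan2(R[1,0],R[0,0])),2))
    for w in ws:
        d=(np.array(w)-p)@R/1000; print(w,"tool d",np.round(d,4),"rows",round(np.abs(d).max()/.0625,2)); p=np.array(w)
E
python3 -m creep '[[0,0,0,5.8,-1],[0,0,0,5.8,-1]]'
python3 -c "
from h import *
to((270,-380,250),(420,-60,200),(478.8,36,90))
import pickle
f=pickle.load(open('top0.pkl','rb'))
for z in (200,300,400): print('mon',z,pix2plane(f,468,245,z),pix2plane(f,639,300,z))
for z in (60,100): print('box',pix2plane(f,358,318,z))"
```

```text
t: 0.35
tool_pos: [252.6, -625.6, 249.7]
eef_rot: [[-0.177, -0.0, -0.984], [0.984, 0.001, -0.177], [0.001, -1.0, 0.0]]
force: [0.1, -0.6, -0.5]
width: 52.0
t 0.35 tcp [ 252.6 -625.6  249.7] F [ 0.1 -0.6 -0.5] w 52.0 yaw x 100.2
(270, -380, 250) tool d [ 2.387e-01 -1.000e-04 -6.060e-02] rows 3.82
(420, -60, 200) tool d [ 0.2883  0.0502 -0.2043] rows 4.61
(478.8, 36, 90) tool d [ 0.084   0.1101 -0.0749] rows 1.76
mon 200 [ 519.56011868 -358.08122472  200.        ] [ 416.65773546 -680.42990689  200.        ]
mon 300 [ 513.8849509  -326.17092822  300.        ] [ 422.44335304 -612.61792434  300.        ]
mon 400 [ 508.20978312 -294.26063172  400.        ] [ 428.22897061 -544.80594179  400.        ]
box [ 363.84675429 -156.42372239   60.        ]
box [ 367.88419713 -153.15339775  100.        ]
```

```bash
python3 -m creep '[[0.048,0,-0.012,0,-1],[0.048,0,-0.012,0,-1],[0.048,0,-0.012,0,-1],[0.048,0,-0.012,0,-1],[0.048,0,-0.012,0,-1]]'
python3 -m creep '[[0.05,0.006,-0.034,0,-1],[0.05,0.008,-0.034,0,-1],[0.05,0.009,-0.034,0,-1],[0.05,0.009,-0.034,0,-1],[0.05,0.009,-0.034,0,-1]]'
python3 -c "
from h import *
to((478.8,36,100))"
```

```text
t: 0.98
tool_pos: [268.1, -377.4, 250.0]
eef_rot: [[-0.18, -0.0, -0.984], [0.984, 0.0, -0.18], [0.0, -1.0, 0.0]]
force: [1.5, 0.7, 0.9]
width: -0.0
t: 1.6
tool_pos: [390.8, -100.5, 209.3]
eef_rot: [[-0.181, 0.001, -0.984], [0.984, 0.0, -0.181], [0.0, -1.0, -0.001]]
force: [1.1, -1.0, 0.1]
width: -0.0
t 1.6 tcp [ 390.8 -100.5  209.3] F [ 1.1 -1.   0.1] w -0.0 yaw x 100.41
(478.8, 36, 100) tool d [ 0.1183  0.1094 -0.1111] rows 1.89
```

```bash
python3 -m creep '[[0.03,0.025,-0.028,0,-1],[0.03,0.025,-0.028,0,-1],[0.03,0.03,-0.028,0,-1],[0.028,0.03,-0.027,0,-1],[0,0,0,0,-1]]'
python3 - <<'E'
from h import *
to((478.8,36,70))
for n in("scene","top"):
    f=grab(n);im=f["image"]
    c=im[215:305,220:340] if n=="scene" else im[220:320,205:325]
    save(cv2.resize(c,None,fx=6,fy=6,interpolation=cv2.INTER_CUBIC)[:600],n+"1.png")
E
```

```text
t: 2.22
tool_pos: [478.3, 34.9, 96.7]
eef_rot: [[-0.182, -0.004, -0.983], [0.983, -0.002, -0.182], [-0.001, -1.0, 0.004]]
force: [-1.4, -0.3, 0.3]
width: -0.0
t 2.23 tcp [478.3  34.9  96.7] F [-1.4 -0.3  0.3] w -0.0 yaw x 100.5
(478.8, 36, 70) tool d [ 0.001   0.0267 -0.0008] rows 0.43
```

View pics/scene1.png

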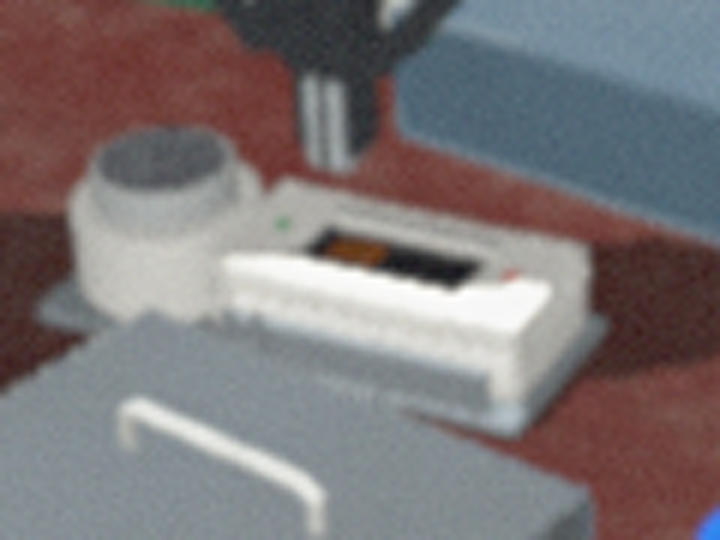

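View pics/top1.png

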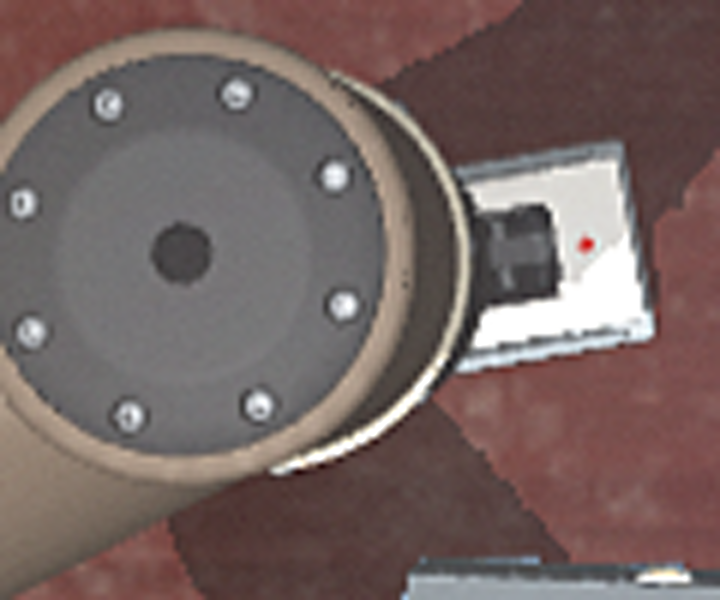

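```bash
python3 -c "
from h import *
f=grab('scene')
for z in (77.7,70): print((proj(f,[(478.3,34.9,z)])-[220,215])*6)
"
python3 -m creep '[[0.001,0.014,0,0,-1],[0,0.012,0,0,-1],[0,0.003,0,0,-1],[0,0,0,0,-1]]'
python3 -c "
from h import *
to((478.8,36,60))"
```

```text
[[336.90732915 157.82898331]]
[[338.12031278 176.06506017]]
t: 2.88
tool_pos: [478.2, 34.4, 70.1]
eef_rot: [[-0.18, -0.001, -0.984], [0.984, -0.0, -0.18], [-0.0, -1.0, 0.001]]
force: [0.1, 0.6, 0.3]
width: 0.2
t 2.88 tcp [478.2  34.4  70.1] F [0.1 0.6 0.3] w 0.2 yaw x 100.38
(478.8, 36, 60) tool d [ 0.0015  0.0101 -0.0009] rows 0.16
```

```bash
python3 -m creep '[[-0.003,0.005,-0.0005,0,-1],[0,0.005,0,0,-1],[0,0.002,0,0,-1],[0,0,0,0,-1]]'
python3 -m creep '[[0,0.001,0,0,-1],[0,0.001,0,0,-1]]'
python3 -m creep '[[0,0.001,0,0,-1],[0,0,0,0,-1]]'
```

```text
t: 3.38
tool_pos: [479.2, 31.7, 58.1]
eef_rot: [[-0.18, -0.0, -0.984], [0.984, -0.0, -0.18], [-0.0, -1.0, 0.0]]
force: [-0.1, -0.2, 0.2]
width: -0.1
t: 3.62
tool_pos: [479.4, 31.9, 56.4]
eef_rot: [[-0.18, 0.0, -0.984], [0.984, 0.0, -0.18], [0.0, -1.0, -0.0]]
force: [-0.1, -0.8, -0.5]
width: -0.1
t: 3.88
tool_pos: [479.3, 31.8, 55.3]
eef_rot: [[-0.18, -0.0, -0.984], [0.984, -0.0, -0.18], [-0.0, -1.0, 0.0]]
force: [0.2, -0.7, -0.4]
width: -0.1
```

```bash
python3 -m creep '[[0,0.0005,0,0,-1],[0,0,0,0,-1]]'|grep -E "pos|force"
python3 -m creep '[[0,0.0005,0,0,-1],[0,0,0,0,-1]]'|grep -E "pos|force"
```

```text
tool_pos: [479.4, 31.8, 55.2]
force: [-0.6, 0.2, 6.4]
tool_pos: [479.4, 31.8, 55.1]
force: [-4.6, -0.4, 11.7]
```

```bash
python3 -m creep '[[0,0.0005,0,0,-1],[0,0,0,0,-1]]'|grep -E "pos|force"
```

```text
tool_pos: [479.5, 31.8, 55.0]
force: [-7.0, 0.5, 18.3]
```

```bash
python3 -m creep '[[-0.003,0,0,0,-1],[-0.003,0,0,0,-1]]'|grep -E "pos|force"
```

```text
tool_pos: [480.5, 26.1, 55.1]
force: [-7.1, 3.2, 17.2]
```

```bash
python3 -m creep '[[-0.003,0,0.0005,0,-1],[-0.003,0,0.0003,0,-1],[-0.003,0,0,0,-1]]'|grep -E "pos|force"
python3 -m creep '[[-0.003,0,0,0,-1],[-0.003,0,0,0,-1]]'|grep -E "pos|force"
```

```text
tool_pos: [482.0, 17.4, 55.1]
force: [-4.7, 3.8, 15.2]
tool_pos: [483.6, 12.1, 55.1]
force: [-3.8, 8.5, 12.8]
```

```bash
python3 -m creep '[[-0.002,0.0003,0,0,-1],[0,0,0,0,-1]]'|grep -E "pos|force"
python3 -m creep '[[-0.002,0.0002,0,0,-1],[0,0,0,0,-1]]'|grep -E "pos|force"
```

```text
tool_pos: [484.5, 10.4, 55.1]
force: [-4.1, 7.2, 14.7]
tool_pos: [485.3, 8.8, 55.1]
force: [-3.3, 8.9, 16.2]
```

```bash
python3 -m creep '[[-0.002,0.0002,0,0,-1],[-0.002,0,0,0,-1],[0,0,0,0,-1]]'|grep -E "pos|force"
python3 -m creep '[[0,-0.004,0,0,-1],[0,-0.06,0,0,-1],[0,-0.06,0,0,-1],[-0.06,-0.03,0.03,0,1],[-0.06,0,0.03,0,1]]'|grep -E "pos|force"
python3 -m creep '[[-0.06,0,0.02,0,1],[0,0,0,0,1]]'|grep -E "pos|force"
python3 - <<'E'
from h import *
import pickle
to((438.8,-186.9,60))
for n in("scene","top"):
    f=grab(n);im=f["image"];pickle.dump(f,open(n+"2.pkl","wb"))
    save(im,n+"2f.png")
    c=im[215:305,220:340] if n=="scene" else im[230:310,215:325]
    save(cv2.resize(c,None,fx=6,fy=6,interpolation=cv2.INTER_CUBIC)[:600],n+"2.png")
E
```

```text
tool_pos: [486.6, 5.0, 55.1]
force: [-2.7, 9.3, 16.1]
tool_pos: [451.3, -112.4, 205.2]
force: [1.5, -0.6, -1.0]
tool_pos: [440.0, -177.1, 202.4]
force: [-0.1, 0.4, -0.5]
t 7.25 tcp [ 440.  -177.1  202.4] F [-0.1  0.4 -0.5] w 72.4 yaw x 100.04
(438.8, -186.9, 60) tool d [-0.0095  0.1424  0.0028] rows 2.28
```

View pics/top2f.png

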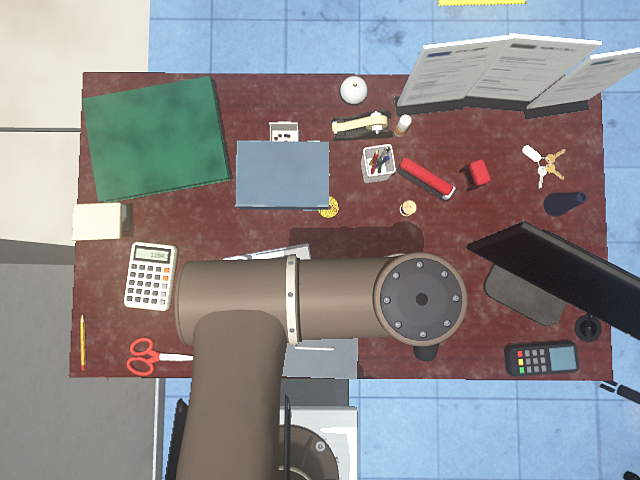

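View pics/scene2.png

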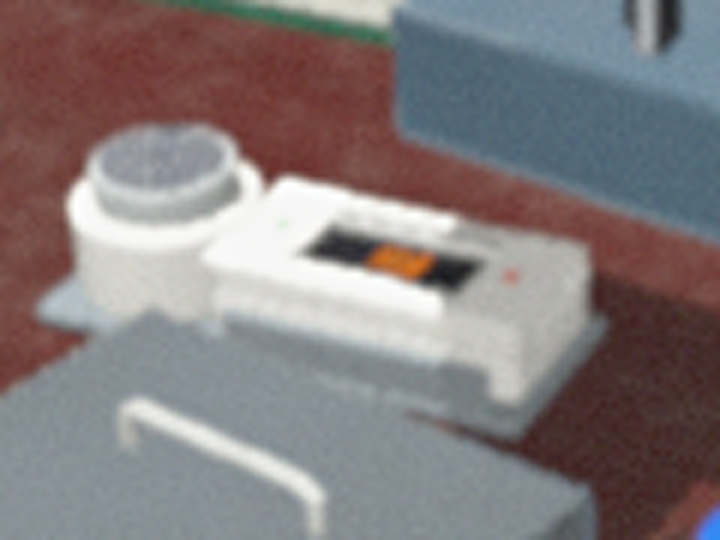

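Run:
```python
from h import *
import pickle
a=np.array([-.18,.984,0]);m=np.array([482.6,15.8,0])
for n in("scene0","scene2"):
    f=pickle.load(open(n+".pkl","rb"));hsv=cv2.cvtColor(f["image"],cv2.COLOR_RGB2HSV)
    k=cv2.inRange(hsv,(5,130,60),(18,255,255));k[:235]=0;k[275:]=0;k[:,:260]=0;k[:,310:]=0
    y,x=np.nonzero(k);w=pix2plane(f,x.mean(),y.mean(),36.2);print(n,len(x),x.mean(),y.mean(),w,(w-m)[:2]@a[:2])
```

```text
scene0 43 280.7674418604651 253.88372093023256 [495.00659352  38.11929319  36.2       ] 19.728997666441956
scene2 44 284.0 255.47727272727272 [493.49376831  27.54873038  36.2       ] 9.599872398545028
```

Run:
```python
from h import *
import pickle
a=np.array([-.18,.984,0]);m=np.array([482.6,15.8,0])
o=[]
for n in("scene0","scene2"):
    f=pickle.load(open(n+".pkl","rb"));hsv=cv2.cvtColor(f["image"],cv2.COLOR_RGB2HSV)
    im=f["image"].astype(int)
    k=((im[...,0]-im[...,2])>75).astype(np.uint8);k[:250]=0;k[266:]=0;k[:,:270]=0;k[:,300:]=0
    y,x=np.nonzero(k);w=pix2plane(f,x.mean(),y.mean(),36.2);print(n,len(x),x.mean(),y.mean(),w,(w-m)[:2]@a[:2])
    o.append(cv2.resize(f["image"][235:275,255:315],None,fx=12,fy=7,interpolation=cv2.INTER_CUBIC))
save(np.vstack(o),"cmp.png")
```

```text
scene0 32 279.25 256.4375 [484.25792493  33.87468333  36.2       ] 17.487061904604584
scene2 41 286.4878048780488 258.1707317073171 [487.29587387  15.52857383  36.2       ] -1.1123406514214667
```

View pics/cmp.png

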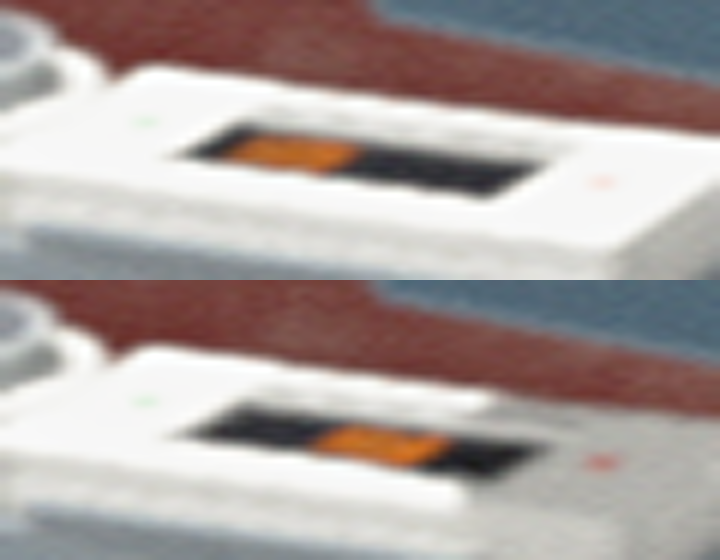

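```bash
python3 -m creep '[[-0.005,0.04,0.0013,0,1],[-0.0047,0.04,0.0013,0,1],[0,0.03,0,0,1],[0,0.012,0,0,1],[0,0,0,0,1]]'|grep -E "pos|force"
python3 - <<'E'
from h import *
print(robot.finger_overhang)
to((439.2,-187,38))
f=grab("scene");save(cv2.resize(f["image"][230:340,290:430],None,fx=5.4,fy=5.4,interpolation=cv2.INTER_CUBIC),"g1.png")
E
```

```text
tool_pos: [441.0, -182.9, 80.4]
force: [0.2, -0.2, -0.2]
19.0
t 7.97 tcp [ 441.  -182.9   80.4] F [ 0.2 -0.2 -0.2] w 85.2 yaw x 100.48
(439.2, -187, 38) tool d [-0.0037  0.0424  0.0025] rows 0.68
```

View pics/g1.png

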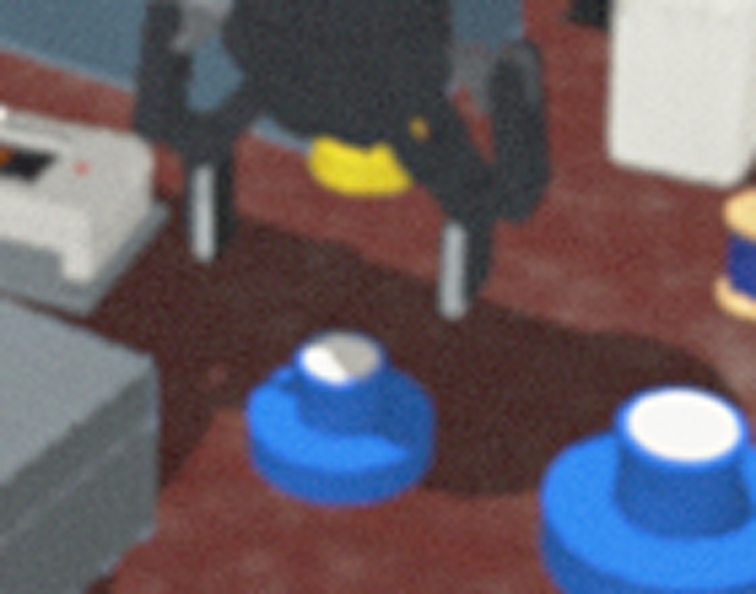

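```bash
python3 -m creep '[[-0.002,0.02,0.0013,0,1],[-0.0017,0.017,0.0012,0,1],[0,0.004,0,0,0.3],[0,0,0,0,0.1],[0,0,0,0,0]]'|grep -E "pos|force|width"
python3 -c "
from h import *
to((439.2,-187,37.5))
f=grab('scene');save(cv2.resize(f['image'][230:340,290:430],None,fx=5.4,fy=5.4,interpolation=cv2.INTER_CUBIC),'g2.png')"
```

```text
tool_pos: [439.9, -187.6, 40.5]
force: [-0.2, 0.0, -0.2]
width: 42.5
t 8.65 tcp [ 439.9 -187.6   40.5] F [-0.2  0.  -0.2] w 42.5 yaw x 100.41
(439.2, -187, 37.5) tool d [0.0007 0.003  0.0005] rows 0.05
```

View pics/g2.png

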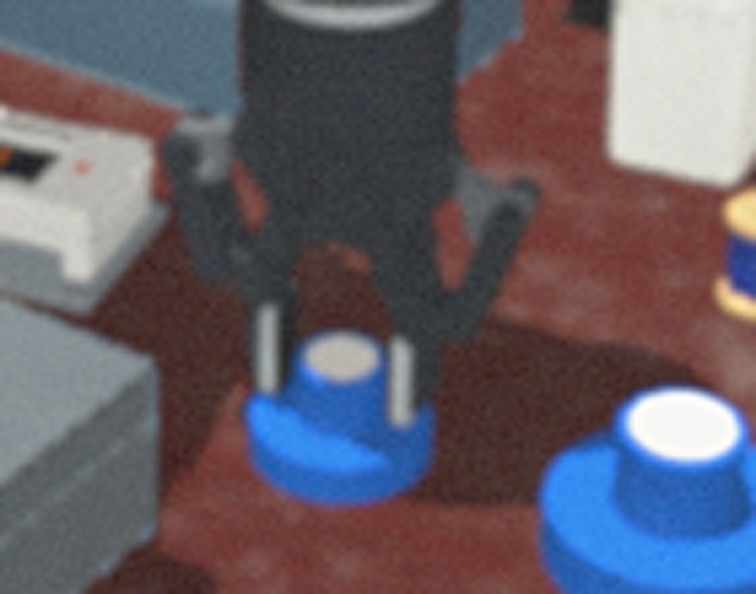

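```bash
python3 -m creep '[[0,0.0025,0.0005,0,0],[0,0,0,0,-0.2],[0,0,0,0,-0.5],[0,0,0,0,-1],[0,0,0,0,-1]]'|grep -E "pos|force|width"
python3 -m creep '[[0,0,0,0,-1],[0,0,0,0,-1]]'|grep -E "pos|force|width"
```

```text
tool_pos: [438.5, -187.8, 37.5]
force: [-2.2, 2.2, 5.8]
width: 31.2
tool_pos: [438.6, -187.8, 37.5]
force: [-0.9, 1.1, 5.3]
width: 31.1
```

```bash
python3 -m creep '[[0,-0.01,0,0,-1],[0,-0.03,0,0,-1],[0,-0.04,0,0,-1],[0,-0.04,0,0,-1],[0,0,0,0,-1]]'|grep -E "pos|force|width"
python3 -c "
from h import *
to((464.5,112.2,130))
f=grab('scene');save(cv2.resize(f['image'][190:310,290:430],None,fx=5,fy=5,interpolation=cv2.INTER_CUBIC),'g3.png')"
```

```text
tool_pos: [440.6, -188.0, 160.8]
force: [-0.6, 0.1, -0.8]
width: 30.9
t 10.2 tcp [ 440.6 -188.   160.8] F [-0.6  0.1 -0.8] w 30.9 yaw x 100.42
(464.5, 112.2, 130) tool d [ 0.291   0.0308 -0.0776] rows 4.66
```

View pics/g3.png

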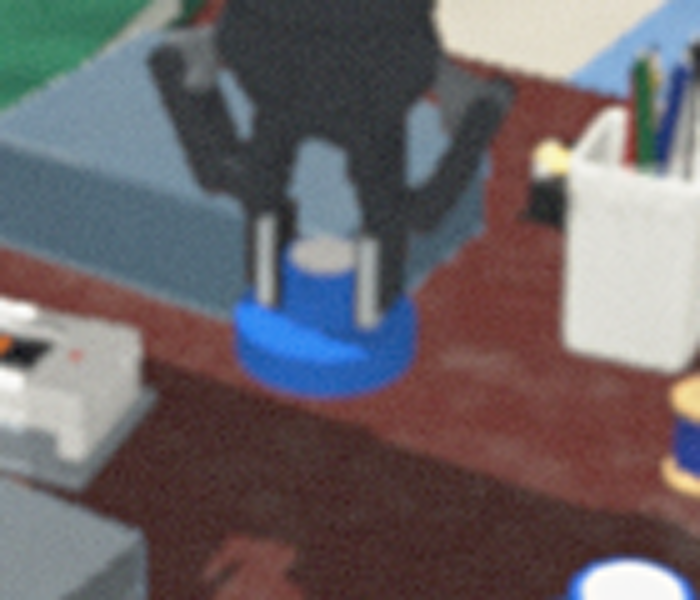

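```bash
python3 -m creep '[[0.03,0,-0.008,0,-1],[0.055,0,-0.015,0,-1],[0.06,0,-0.016,0,-1],[0.06,0,-0.016,0,-1],[0.05,0.005,-0.013,0,-1]]'|grep -E "pos|force|width"
python3 -m creep '[[0.026,0.012,-0.007,0,-1],[0.01,0.01,-0.0026,0,-1],[0,0,0,0,-1],[0,0,0,0,-1]]'|grep -E "pos|force|width"
python3 -c "
from h import *
to((464.5,112.2,120))
f=grab('scene');im=f['image'].copy();h=(464.7,112.5)
t=np.linspace(0,2*np.pi,60)
b=cv2.resize(im[180:290,200:320],None,fx=5,fy=5,interpolation=cv2.INTER_CUBIC)
for c,R,z,col in ((sensors.sense()['tool_pos'],34,sensors.sense()['tool_pos'][2]-37.5,(255,255,0)),(h,37,45,(0,255,0)),(h,28,60,(255,0,0))):
    q=(proj(f,np.c_[c[0]+R*np.cos(t),c[1]+R*np.sin(t),0*t+z])+.5-[200,180])*5
    cv2.polylines(b,[q.astype(np.int32).reshape(-1,1,2)],True,col,1)
save(b,'g4.png')"
```

```text
tool_pos: [459.0, 77.3, 151.7]
force: [1.3, 1.2, -0.4]
width: 31.0
tool_pos: [462.3, 111.4, 130.0]
force: [0.1, 0.3, -1.4]
width: 31.3
t 11.38 tcp [462.3 111.4 130. ] F [ 0.1  0.3 -1.4] w 31.3 yaw x 100.34
(464.5, 112.2, 120) tool d [ 0.0004  0.01   -0.0023] rows 0.16
```

View pics/g4.png

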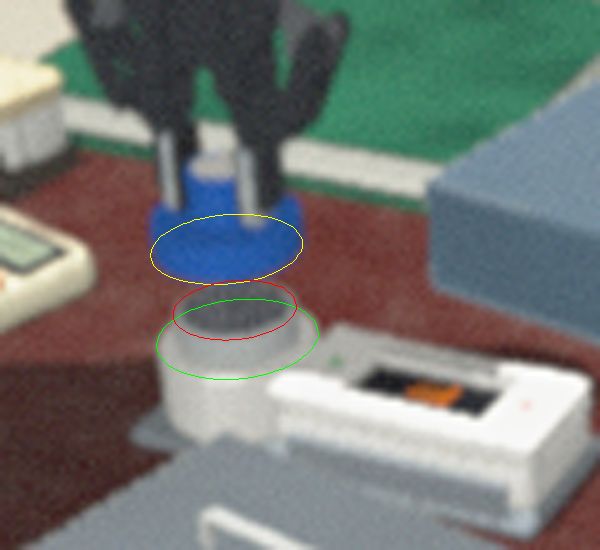

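```bash
python3 -m creep '[[0.0004,0.01,-0.0022,0,-1],[0,0.012,0,0,-1],[0,0.005,0,0,-1],[0,0,0,0,-1]]'|grep -E "pos|force|width"
python3 -c "
from h import *
to((464.5,112.2,101))
f=grab('scene');save(cv2.resize(f['image'][180:290,200:320],None,fx=5,fy=5,interpolation=cv2.INTER_CUBIC),'g5.png')"
```

```text
tool_pos: [464.3, 112.9, 102.5]
force: [0.1, 0.6, -0.9]
width: 31.1
t 11.93 tcp [464.3 112.9 102.5] F [ 0.1  0.6 -0.9] w 31.1 yaw x 100.39
(464.5, 112.2, 101) tool d [-0.0007  0.0015 -0.0001] rows 0.02
```

View pics/g5.png

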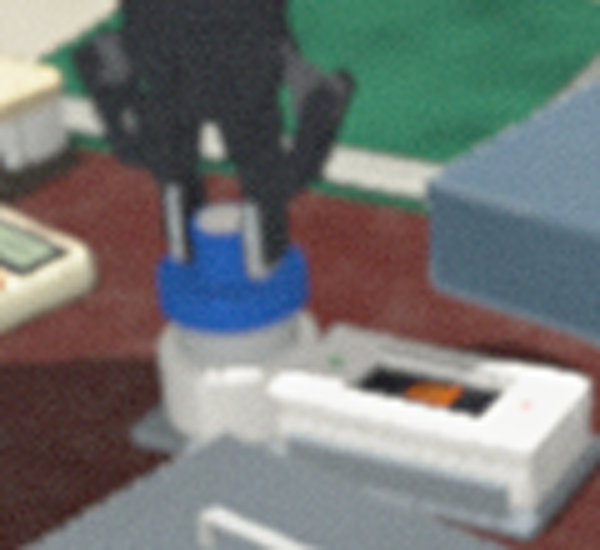

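```bash
python3 -m creep '[[-0.0003,0.002,0,0,-1],[0,0.002,0,0,-1],[0,0,0,0,-1]]'|grep -E "pos|force"
python3 -m creep '[[0,0.002,0,0,-1],[0,0.002,0,0,-1],[0,0,0,0,-1]]'|grep -E "pos|force"
```

```text
tool_pos: [464.6, 112.9, 99.1]
force: [-0.6, 0.4, -0.5]
tool_pos: [464.5, 112.8, 94.9]
force: [0.4, 0.2, -0.0]
```

```bash
python3 -m creep '[[0,0.002,0,0,-1],[0,0.002,0,0,-1],[0,0,0,0,-1]]'|grep -E "pos|force"
python3 -m creep '[[0,0.002,0,0,-1],[0,0.002,0,0,-1],[0,0.001,0,0,-1],[0,0,0,0,-1]]'|grep -E "pos|force"
```

```text
tool_pos: [464.5, 112.9, 90.9]
force: [0.8, -0.1, 0.1]
tool_pos: [464.6, 112.9, 86.0]
force: [-0.8, -0.2, -0.5]
```

```bash
python3 -m creep '[[0,0.001,0,0,-1],[0,0,0,0,-1]]'|grep -E "pos|force"
python3 -m creep '[[0,0.0005,0,0,-1],[0,0,0,0,-1]]'|grep -E "pos|force"
python3 -m creep '[[0,0.0005,0,0,-1],[0,0,0,0,-1]]'|grep -E "pos|force"
```

```text
tool_pos: [464.6, 112.9, 85.1]
force: [-0.2, 0.0, -0.3]
tool_pos: [464.6, 112.9, 84.6]
force: [-0.7, 0.1, -0.8]
tool_pos: [464.6, 112.9, 84.5]
force: [-1.5, -0.7, 5.6]
```

```bash
python3 -m creep '[[0,0,0,0,-0.2],[0,0,0,0,0],[0,0,0,0,0.2],[0,0,0,0,0.2]]'|grep -E "pos|force|width"
python3 -m creep '[[0,-0.01,0,0,0.3],[0,-0.03,0,0,0.3],[0,-0.05,0,0,0.3],[0,-0.05,0,0,0.3],[-0.05,0,0,0,0.3]]'|grep -E "pos|force|width"
python3 -m creep '[[-0.06,0,0,0,0.3],[-0.06,0,0,0,0.3],[-0.06,0,0,0,0.3],[-0.06,0,0.02,0,0.3],[0,0,0,0,0.3]]'|grep -E "pos|force|width"
python3 - <<'E'
from h import *
f=grab('scene');save(cv2.resize(f['image'][190:290,200:320],None,fx=5.5,fy=5.5,interpolation=cv2.INTER_CUBIC),'e1.png')
f=grab('top');save(f['image'],'e2.png')
E
```

```text
tool_pos: [464.6, 112.9, 84.1]
force: [-0.4, -0.9, -0.0]
width: 50.9
tool_pos: [476.1, 65.9, 229.3]
force: [0.5, 0.3, -1.1]
width: 55.6
tool_pos: [496.3, -178.8, 224.4]
force: [-0.9, 1.3, -0.5]
width: 55.4
```

View pics/e1.png

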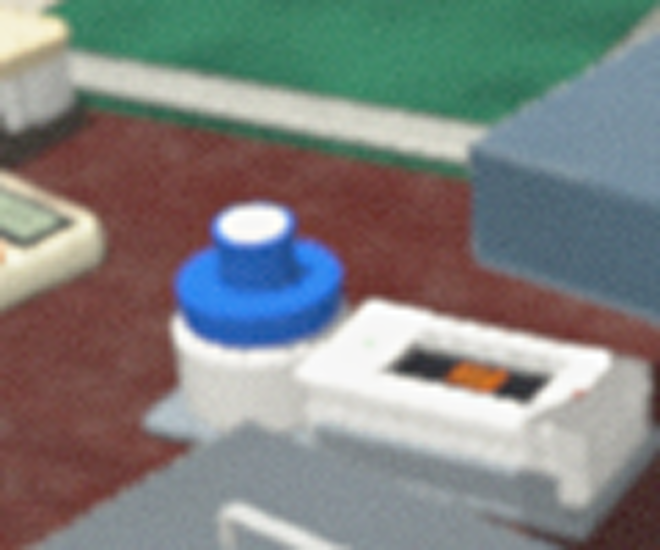

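View pics/e2.png

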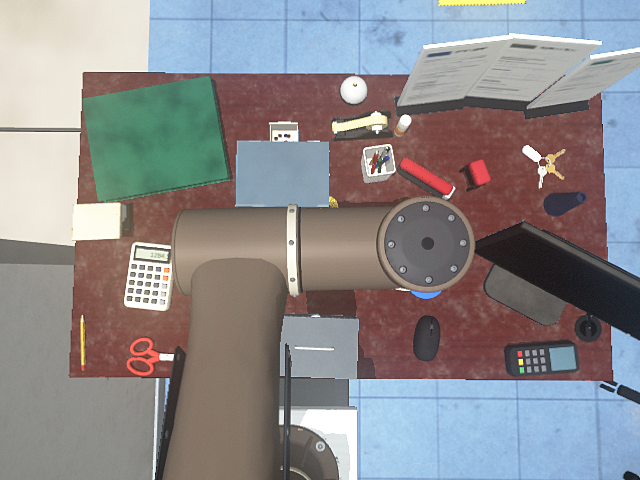

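Run:
```python
from h import *
import pickle
a=pickle.load(open("scene0.pkl","rb"))["image"];b=grab('scene')["image"]
save(np.hstack([cv2.resize(i[190:320,330:450],None,fx=3.2,fy=3.2) for i in(a,b)]),'sp.png')
```

```text
(no output)
```

View pics/sp.png

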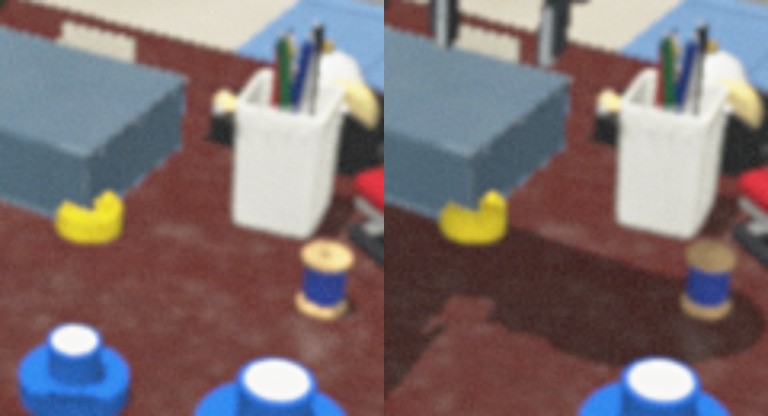

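The spool stands in the same place before and after (crop pixel about 325,280). The gripper is empty and in free air.

```bash
python3 -c "
from h import *
print(robot.hand_in())"
```

```text
the job is handed in; nothing more can be done
None
```

I switched off the shaver, set the smaller blue cap (measured about 69 mm across) on the head, let go, and handed the job in; no verdict came back.

- **Switch:** I pressed the plate with the closed fingertips at about 13–18 N and dragged it towards the tail. Sideways force was about 4 N while the plate moved. It rose to about 9 N at the stop and stayed there while the fingertip slid on several millimetres more.
- **Disagreement on travel:** The pictures put the plate's travel at about 18.6 mm, not 22 mm. I read that as the switch starting slightly short of fully on, because the force pointed clearly to the stop. I had no picture from directly above to confirm it.
- **Cap:** It slid over the rim without force and made contact with the tool at 84.5 mm, the height expected for a fully seated cap. The final picture shows it level on the rim, with the gripper clear of it.
- **Spool:** It stands in the same place in the before and after pictures.

The job took about 14 s of the 64 s allowed (estimated from the moves).

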